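# Pack the hat-shaped resin stands into the kit tray

## Task

Pack the five squat hat-shaped resin stands into the shallow card tray so that the lid will close: the three that stand crown up go brim down in one row along the tray's floor, shifting the one that already lies in there if it is in the way, and the two that stand crown down then go, still crown down, into the two hollows between the crowns, right down until they sit level on the row beneath. Leave the taller stand and everything else on the bench alone.

Things in the scene. Friction and masses are not known exactly. Their poses are not given: they have to be found in the camera images.
- kit_tray: Shallow open card tray fixed to the bench, 82 mm (its x) by 220 mm (its y, the direction of the row), 22 mm high outside; walls and floor 4 mm thick: 74 by 212 mm inside, walls 18 mm above the inner floor. Origin: centre of its underside, on the bench, z up. Three brims fit in a row along its y with 14 mm to spare in all: crowns 70 mm apart, the middle one at the centre, space them evenly.
- hollow_left (a point): Where the centre of a packed crown-down stand's lower end (its crown's end) comes when the row is evenly spaced: at y = +35 mm in the tray's frame, 8 mm above the inner floor. The crown's end then lies on the brims beneath and its brim on the tops of the two crowns beside it.
- hollow_right (a point): The same for the other hollow, at y = -35 mm in the tray's frame.
- stand_in_box: White cast-resin stand shaped like a hat: round brim 66 mm across, 8 mm thick, and a cylindrical crown 28 mm across and 40 mm high (48 mm overall), solid, about 70 g. Stands crown up, brim below. Origin: centre of its underside, the brim's flat face; z up along its axis. It starts inside the tray on its floor, anywhere along the tray's length.
- stand_up_a: White cast-resin stand shaped like a hat: round brim 66 mm across, 8 mm thick, and a cylindrical crown 28 mm across and 40 mm high (48 mm overall), solid, about 70 g. Stands crown up, brim below. Origin: centre of its underside, the brim's flat face; z up along its axis. It starts on the bench.
- stand_up_b: White cast-resin stand shaped like a hat: round brim 66 mm across, 8 mm thick, and a cylindrical crown 28 mm across and 40 mm high (48 mm overall), solid, about 70 g. Stands crown up, brim below. Origin: centre of its underside, the brim's flat face; z up along its axis. It starts on the bench.
- stand_down_a: White cast-resin stand shaped like a hat: round brim 66 mm across, 8 mm thick, and a cylindrical crown 28 mm across and 40 mm high (48 mm overall), solid, about 70 g. Stands upside down, brim on top. Origin: centre of its underside, the crown's flat end; z up; the brim is 40 to 48 mm above it. It stays this way up: it need not be turned over. It starts on the bench.
- stand_down_b: White cast-resin stand shaped like a hat: round brim 66 mm across, 8 mm thick, and a cylindrical crown 28 mm across and 40 mm high (48 mm overall), solid, about 70 g. Stands upside down, brim on top. Origin: centre of its underside, the crown's flat end; z up; the brim is 40 to 48 mm above it. It stays this way up: it need not be turned over. It starts on the bench.
- tall_stand: A bystander: a white resin stand of the same brim and crown widths, but 74 mm tall, crown up; too tall for this tray. Origin: centre of its underside.
- paint_jar_a: Bystander: small clear paint jar, 30 mm across, 45 mm high. Origin: centre of its underside.
- paint_jar_b: Bystander: small amber paint jar, 30 mm across, 45 mm high. Origin: centre of its underside.
- brush: Bystander: brush 170 mm long lying on the bench along its own x, origin near its middle, under 30 mm high.
- screwdriver: Bystander: screwdriver 170 mm long lying on the bench along its own x, origin near its middle, under 30 mm high.
- glue_bottle: Bystander: small white glue bottle, 32 mm across, 70 mm high. Origin: centre of its underside.
- sanding_block: Fixed bystander: cork block, 45 by 70 mm (its x, y), 30 mm high. Origin: centre of its underside.
- solvent_bottle: Bystander: white bottle, 54 mm across, 90 mm high, beyond the tray. Origin: centre of its underside.
- primer_can: Bystander: grey can, 60 mm across, 75 mm high, beyond the tray. Origin: centre of its underside.
- tape_roll: Bystander: yellow roll of tape lying flat, 70 mm across, 20 mm high, beyond the tray. Origin: centre of its underside.
Not all that is in view belongs to the job. Leave any blue or orange look-alike of the stand_in_box alone.

How it is judged:
By the outcome, as a careful person would: the job done as asked, in the order asked, and still so for the second after the job is handed in, with the robot touching nothing.
It also fails if it takes over 72 s, if anything falls off the work surface, if the arm or the gripper's body presses on something with over 40 N, if the wrist force passes 120 N, or if a joint passes its speed limit or range.

## Robot

A 6-joint arm with a two-finger parallel gripper is mounted at the origin on the work surface. World frame = base frame: x ahead of the robot, y to its left, z up, the work surface at z = 0. Lengths are in m, angles in rad, forces in N, time in s.
With the tool pointing down it reaches from about 0.425 to 0.95 m from the base axis. Payload 3.5 kg.
Tool frame: the origin (TCP) lies midway between the tips of the shut fingers; the grasp point (between the pads) lies 19 mm behind it; z points along the fingers, y is the line along which they close (so a half turn about z gives the same grasp; the last joint's range is limited). The gripper opens to 85 mm and grips with 20 to 120 N. Pads are 22 mm wide; open, the fingers measure 114 mm over their backs; the gripper's body (76 mm by 85 mm) begins 54 mm behind the grasp point. The pads swing forward as they close: fully open they stand 13 mm farther back than shut.
Start: joints at [-1.475, 0.286, 1.577, -0, 1.279, -0.15], TCP at [0.164, -0.655, 0.231] pointing down, gripper open.
Joint ranges: [-2.77, 2.77], [-0.9, 2.22], [0.21, 2.48], [-1.53, 4.67], [0.24, 2.81], [-2.84, 2.84]. Speed limits (rad/s): [2.79, 2.79, 3.14, 3.14, 3.14, 3.14].

## Interface

Orientations are given as a unit quaternion [x, y, z, w].
In Python, from plant import get_state, read_camera, ctrl gives the robot as it stands.
- The arm moves only by the shell command python3 -m crank 'ROWS' [FORCE]. ROWS is JSON, a list of rows, each a list of 3 entries, a list of its own where there are three numbers: the shift along the tool's x, y, z in mm, then the turn about the tool's z in degrees, then the closure in counts, from 0 (fully open) to 255 (shut). In form: [[[tx, ty, tz], yaw, claw], ...]. A call has 1 to 10 rows; each row is the pose to reach, as a shift and turn from the pose commanded when the call began, along the tool's axes at that moment; what a row does not reach only later rows make up. A row lasts 1/10 s, in which the tool goes at most 50 mm and 8.59 degrees, less where a joint would pass 70% of its speed; a pose out of reach is approached as far as the arm can. A call with a gripper value outside its range is refused whole. The fingers move at their own pace and stop on an object; FORCE is the grip in N (left out, the last holds). Time passes only in rows, so rows that repeat a pose let the fingers close. It gives the time, the measured TCP pose, the force, the opening and the grip force at its end, in the units of the state.
- get_state(): the state, without advancing time (a new reading comes with each control period).
- read_camera(name): name is "side" or "top" or "wrist"; returns a dict with "frame" (384x512x3 uint8, blue, green, red), "range_z" (384x512 float32, m along the optical axis (not along the pixel's ray), 0 where there is no reading), "vfov" (degrees; the focal length in pixels is half the picture's height over the tangent of half this angle, whatever the lens; pixels are square), "cx", "cy" (the principal point, pixels), "k1" (the pictures are not rectified: a ray, as slopes to the right and down, at radius r is drawn at 1 + k1 r^2 times it, then the intrinsics apply), "origin" and "orientation" of the camera in the world. Camera axes: x right, y down, z forward; pixel columns grow to the right and rows downward; lengths in m; the calibration is good to about 2 mm. A picture is of the moment at which its call begins.
- ctrl.sign_off(): hands the job in; it is judged then, once.
The state is a dict: "time": time; "qpos": joint angles; "dq": joint speeds; "joint_efforts": joint torques, N m; "eef_pos": TCP position; "tcp_rot": TCP orientation; "contact_force": force on the tool from outside, world axes, zero at the start; "wrist_torque": the same for the moment, N m; "opening": opening from 0.0 (shut) to 1.0 (fully open); "finger_force": force on a finger pad.
Only numpy, scipy, OpenCV 4.12 (cv2) and the standard library are available. Lean on these libraries where they do the work, as an engineer would, in place of code of your own. Each camera call takes 0.05 s, during which the arm holds its last target. There are 200 camera calls.

## Working session

There is one attempt and no reset: what is moved stays moved. The work goes in short steps, Python scripts to look and compute and a shell command to move; the robot and the scene stay as the last step left them, time stands still between calls to the robot, and variables do not carry over. Pictures are saved under pics/ and viewed, at most 10 in all, crops included, and the job is handed in when it is done.

```bash
ls; mkdir -p pics; cat > h.py <<'E'
import numpy as np, cv2, pickle
from scipy.spatial.transform import Rotation as R
from plant import get_state, read_camera, ctrl
def grab(n):
    c=read_camera(n); pickle.dump(c,open(f'{n}.pkl','wb')); return c
def K(c):
    h,w=c['frame'].shape[:2]; f=h/2/np.tan(np.radians(c['vfov'])/2)
    return np.array([[f,0,c['cx']],[0,f,c['cy']],[0,0,1.]])
def slopes(c,uv):
    # distortion on slopes: drawn = s*(1+k1 r^2)
    uv=np.asarray(uv,float).reshape(-1,1,2)
    return cv2.undistortPoints(uv,K(c),np.array([c['k1'],0,0,0,0.])).reshape(-1,2)
def onplane(c,uv,z):
    s=slopes(c,uv); d=R.from_quat(c['orientation']).apply(np.c_[s,np.ones(len(s))]); o=np.array(c['origin'])
    return o+d*((z-o[2])/d[:,2])[:,None]
def cloud(c):
    h,w=c['range_z'].shape; g=np.stack(np.meshgrid(np.arange(w),np.arange(h)),-1).reshape(-1,2)
    s=slopes(c,g); z=c['range_z'].reshape(-1,1)
    p=R.from_quat(c['orientation']).apply(np.c_[s,np.ones(len(s))]*z)+np.array(c['origin'])
    p[z[:,0]==0]=np.nan
    return p.reshape(h,w,3)
E
python3 - <<'E'
from h import *
for n in('top','side'):
    c=grab(n); print(n,c['vfov'],c['cx'],c['cy'],c['k1'],c['origin'],c['orientation'])
    cv2.imwrite(f'pics/{n}0.png',cv2.resize(c['frame'],(800,600)))
print(get_state())
E
```

```text
pics
top 45.87180748136821 247.3387760153252 194.04040368331397 -0.0409138691175192 [0.2849992  0.00890537 1.50667222] [ 0.71650407 -0.6902385   0.07226977 -0.07049688]
side 47.57294486611138 251.88031730570995 183.26144656390318 -0.13995593623024913 [ 0.45394946 -0.6692629   0.8702217 ] [ 0.93883954 -0.07810818  0.03743271 -0.333284  ]
{'time': 0.1, 'qpos': array([-1.47503166e+00,  2.87104422e-01,  1.57807467e+00,  3.28123980e-05,
        1.27858249e+00, -1.49983414e-01]), 'dq': array([-0.00163305, -0.00425883, -0.00268053, -0.00061039,  0.00200751,
       -0.00207468]), 'joint_efforts': array([ 1.87075457e-03, -4.07294261e+01, -2.93697077e+01, -4.55002657e-05,
        3.42008367e-03,  1.34817213e-05]), 'eef_pos': array([ 0.16420392, -0.65409732,  0.2300434 ]), 'tcp_rot': array([ 9.92460476e-01,  1.22560303e-01,  4.50953808e-05, -1.08364108e-03]), 'contact_force': array([ 0.34053666, -0.04949044,  0.10146457]), 'wrist_torque': array([-0.08144922, -0.00834798, -0.01069438]), 'finger_force': 0.0, 'opening': 0.9986897419941991}
```

View pics/top0.png

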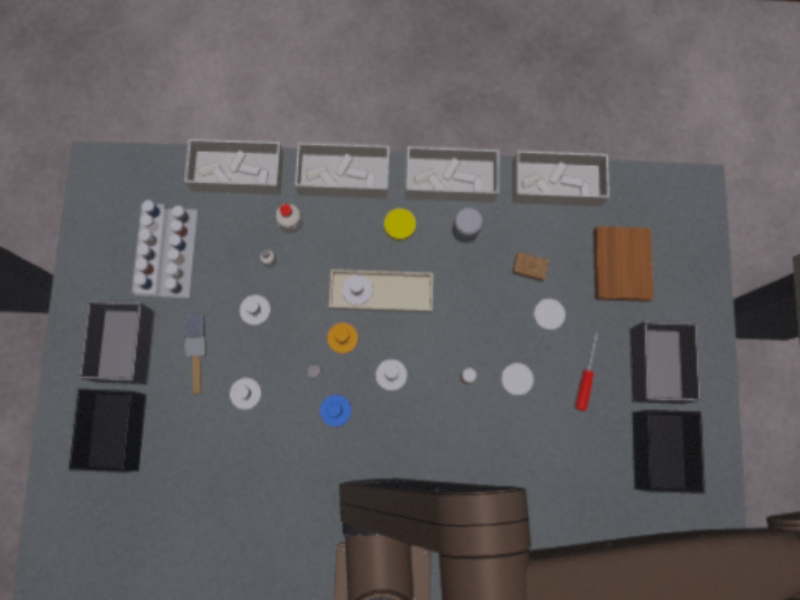

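View pics/side0.png

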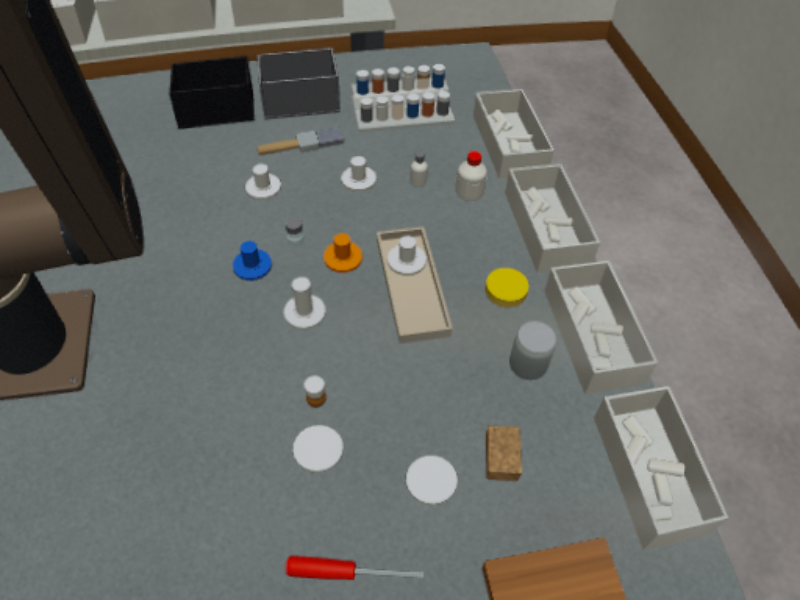

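The top view (800x600) shows these white stands:
- (255,309) and (245,393): short and crown up, so these are stand_up_a and stand_up_b.
- (357,290): in the tray.
- (549,314) and (517,379): plain discs, so crown down.
- (392,375), side (303,303): clearly the taller crown, so tall_stand.

The blue and orange look-alikes are at (336,410) and (342,338). Next I measure heights to confirm this, plus one crop.

```bash
cat > meas.py <<'E'
from h import *
P={n:pickle.load(open(n+'.pkl','rb')) for n in('top','side')}
C={n:cloud(c) for n,c in P.items()}
seeds={'upa':(255,309),'upb':(245,393),'box':(357,290),'da':(549,314),'db':(517,379),'tall':(392,375)}
for k,(u,v) in seeds.items():
    p0=onplane(P['top'],[(u*.64,v*.64)],.04)[0]
    out=[]
    for n in C:
        p=C[n]; m=(np.hypot(p[...,0]-p0[0],p[...,1]-p0[1])<.055)&(p[...,2]>-.02)
        hi=np.nanpercentile(p[...,2][m],99)
        t=m&(p[...,2]>hi-.008); v,u=np.nonzero(t)
        (cu,cv),_=cv2.minEnclosingCircle(np.c_[u,v].astype(np.float32))
        out.append((n,round(float(hi),3),onplane(P[n],[(cu,cv)],hi)[0].round(4)[:2], t.sum()))
    print(k,out)
# tray by colour (side+top)
for n in C:
    f=P[n]['frame']; hsv=cv2.cvtColor(f,cv2.COLOR_BGR2HSV); p=C[n]
    q=onplane(P['top'],[(381*.64,290*.64)],.01)[0]
    m=(np.hypot(p[...,0]-q[0],p[...,1]-q[1])<.16)&(hsv[...,0]>12)&(hsv[...,0]<35)&(hsv[...,1]>25)&(hsv[...,1]<160)&(f[...,2]>90)
    m=cv2.morphologyEx(m.astype(np.uint8),cv2.MORPH_CLOSE,np.ones((25,25)))
    cs,_=cv2.findContours(m,0,2); c=max(cs,key=cv2.contourArea)
    w=onplane(P[n],c.reshape(-1,2),.022)[:,:2]
    r=cv2.minAreaRect((w*1000).astype(np.float32)); print(n,'tray',r, cv2.boundingRect(c))
c=P['side']['frame'][80:240,120:340]; cv2.imwrite('pics/crop.png',cv2.resize(c,None,fx=3.5,fy=3.5,interpolation=2))
E
python3 meas.py
```

```text
upa [('top', 0.052, array([0.5657, 0.2946]), np.int64(53)), ('side', 0.048, array([0.5693, 0.2884]), np.int64(58))]
upb [('top', 0.051, array([0.3892, 0.3015]), np.int64(57)), ('side', 0.049, array([0.3904, 0.2962]), np.int64(55))]
box [('top', 0.055, array([0.6174, 0.0755]), np.int64(54)), ('side', 0.052, array([0.6192, 0.0716]), np.int64(81))]
da [('top', 0.054, array([ 0.5709, -0.3304]), np.int64(234)), ('side', 0.05, array([ 0.5756, -0.3346]), np.int64(809))]
db [('top', 0.055, array([ 0.4368, -0.2624]), np.int64(232)), ('side', 0.05, array([ 0.4377, -0.2661]), np.int64(758))]
tall [('top', 0.077, array([ 0.4371, -0.0044]), np.int64(56)), ('side', 0.074, array([ 0.4416, -0.0081]), np.int64(96))]
top tray ((634.83251953125, 46.54595947265625), (225.69081115722656, 278.8828430175781), 29.4661922454834) (209, 140, 68, 87)
side tray ((576.1875, 19.274818420410156), (180.51002502441406, 243.39825439453125), 2.7125604152679443) (207, 145, 82, 75)
```

View pics/crop.png

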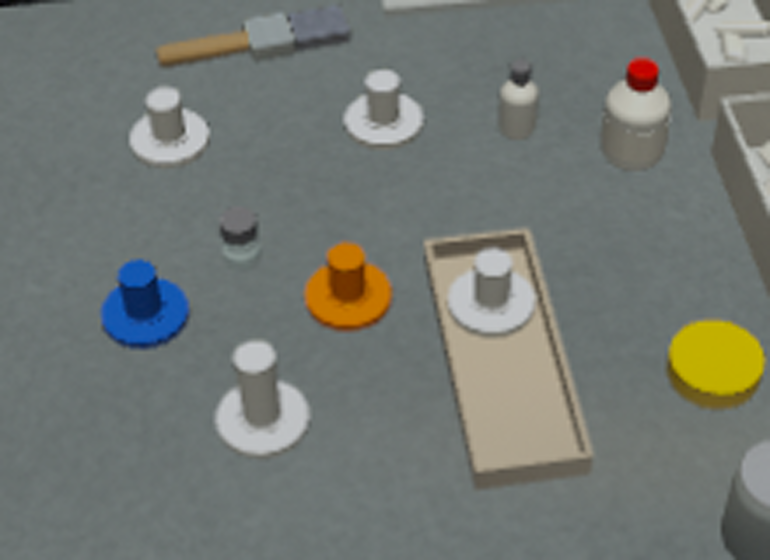

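The crop shows two short crowns at (165,115) and (382,100), the one in the tray at (492,285), and an obviously taller one at (257,395), which stays put. I'll move over the tray and look with the wrist camera.

```bash
cat > go.py <<'E'
# usage: go.py x y z yaw(deg of tool x in world) -> shift/turn for crank
import sys; from h import *
def go(x,y,z,yaw):
    s=get_state(); r=R.from_quat(s['tcp_rot']); d=r.inv().apply(np.array([x,y,z])-s['eef_pos'])*1000
    X=r.apply([1,0,0]); cur=np.degrees(np.arctan2(X[1],X[0])); t=-((yaw-cur+180)%360-180)
    print('t',round(s['time'],1),'at',s['eef_pos'].round(4),'yaw',round(cur,1),'open',round(s['opening'],3),'F',s['contact_force'].round(1),'grip',round(s['finger_force'],1),'=> shift',d.round(1),'turn',round(t,1))
if __name__=='__main__': go(*map(float,sys.argv[1:5]))
E
python3 -m crank '[[[609,-554,-70],-76,0],[[609,-554,-70],-76,0],[[609,-554,-70],-76,0],[[609,-554,-70],-76,0],[[609,-554,-70],-76,0],[[609,-554,-70],-76,0],[[609,-554,-70],-76,0],[[609,-554,-70],-76,0],[[609,-554,-70],-76,0],[[609,-554,-70],-76,0]]' 60
python3 go.py .60 .03 .30 90
```

```text
time: 1.1
eef_pos: [0.4407, -0.2378, 0.2736]
tcp_rot: [0.706, 0.708, 0.0, -0.0]
contact_force: [1.0, -1.2, 0.9]
opening: 0.998
finger_force: 0.0
t 1.1 at [ 0.4407 -0.2378  0.2736] yaw 90.2 open 0.998 F [ 1.  -1.2  0.9] grip 0.0 => shift [267.3 160.2 -26.4] turn 0.2
```

```bash

python3 -m crank '[[[267,160,-26],0,0],[[267,160,-26],0,0],[[267,160,-26],0,0],[[267,160,-26],0,0],[[267,160,-26],0,0],[[267,160,-26],0,0],[[267,160,-26],0,0],[[267,160,-26],0,0],[[267,160,-26],0,0]]'
python3 - <<'E'
from h import *
from go import go
go(.6,.03,.3,90)
c=grab('wrist'); print(c['vfov'],c['cx'],c['cy'],c['k1'],c['origin'],c['orientation'])
cv2.imwrite('pics/w1.png',c['frame'])
E
```

```text
time: 2.0
eef_pos: [0.5992, 0.0267, 0.2989]
tcp_rot: [0.707, 0.708, -0.001, -0.0]
contact_force: [-0.6, -0.7, 0.6]
opening: 1.002
finger_force: 0.0
t 2.0 at [0.5992 0.0267 0.2989] yaw 90.1 open 1.002 F [-0.6 -0.7  0.6] grip 0.0 => shift [ 3.3  0.8 -1.1] turn 0.1
60.02420195729243 258.4320979979398 188.94455209104333 -0.020532500467205502 [0.59990641 0.09315616 0.44027819] [ 9.91091187e-01  7.85517978e-04 -7.24892062e-04  1.33180767e-01]
```

View pics/w1.png

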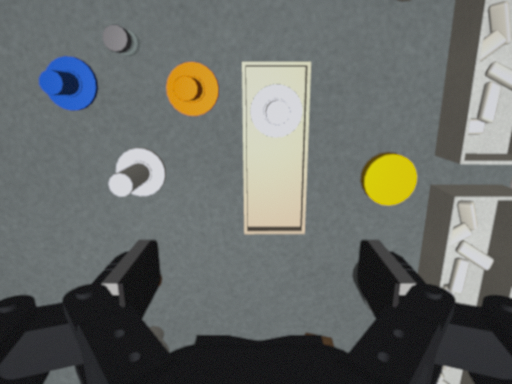

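The tray's rim corners are at about (242,62), (311,62), (305,234) and (244,234), with the boxed stand at (277,110) near the far (+y) end. Next I fit the tray and stand.

```bash
cat > fit.py <<'E'
from h import *
def stand(c,near,zt,zr,name=''):
    """centre of flat disc whose points lie at height ~zt (rel. zr window); near=(x,y)"""
    p=cloud(c); m=(np.hypot(p[...,0]-near[0],p[...,1]-near[1])<.05)&(abs(p[...,2]-zt)<zr)
    n,l,s,_=cv2.connectedComponentsWithStats(m.astype(np.uint8)); i=1+np.argmax(s[1:,4])
    cs,_=cv2.findContours((l==i).astype(np.uint8),0,cv2.CHAIN_APPROX_NONE); k=max(cs,key=cv2.contourArea)
    w=(onplane(c,cv2.convexHull(k).reshape(-1,2),zt)[:,:2]*1000).astype(np.float32)
    ctr,ax,_=cv2.fitEllipse(w) if len(w)>5 else cv2.minAreaRect(w)
    print(name,'centre',np.round(ctr,1),'axes',np.round(ax,1),'medz',round(float(np.median(p[...,2][l==i])),4)); return ctr
def tray(c,near):
    h=cv2.cvtColor(c['frame'],cv2.COLOR_BGR2HSV); p=cloud(c)
    m=((h[...,0]>10)&(h[...,0]<40)&(h[...,1]>18)&(h[...,1]<150)&(h[...,2]>100)&(p[...,2]<.04)).astype(np.uint8)
    m[260:]=0; m=cv2.morphologyEx(m,cv2.MORPH_OPEN,np.ones((2,2)))
    cs,_=cv2.findContours(m,0,2); k=max(cs,key=cv2.contourArea); print(cv2.boundingRect(k))
    w=(onplane(c,k.reshape(-1,2),.022)[:,:2]*1000).astype(np.float32); print('tray',cv2.minAreaRect(w)); 
    h=cv2.boxPoints(cv2.minAreaRect(w)); print(h.round(1).tolist())
if __name__=='__main__':
    c=pickle.load(open('wrist.pkl','rb')); tray(c,0)
    stand(c,(.618,.074),.052,.008,'box crown'); stand(c,(.618,.074),.012,.006,'box brim')
E
python3 fit.py
```

```text
(243, 62, 69, 174)
tray ((621.5195922851562, 24.158706665039062), (83.43685150146484, 220.73095703125), 0.2945776581764221)
[[579.2000122070312, 134.3000030517578], [580.4000244140625, -86.4000015258789], [663.7999877929688, -86.0], [662.7000122070312, 134.6999969482422]]
box crown centre [621.2  77.2] axes [26.9 27.3] medz 0.051
box brim centre [621.3  77.6] axes [63.8 65.2] medz 0.0109
```

```bash

python3 -m crank '[[[48,22,50],0,60],[[48,22,100],0,60],[[48,22,150],0,60],[[48,22,200],0,60],[[48,22,200],0,60],[[48,22,200],0,60]]' 60
python3 go.py .6213 .0773 .020 89.7
```

```text
time: 2.65
eef_pos: [0.6191, 0.074, 0.0964]
tcp_rot: [0.707, 0.707, -0.003, -0.003]
contact_force: [-0.8, -0.5, 1.8]
opening: 0.765
finger_force: 0.0
t 2.6 at [0.6191 0.074  0.0964] yaw 90.0 open 0.765 F [-0.8 -0.5  1.8] grip 0.0 => shift [ 3.2  2.7 76.4] turn 0.3
```

```bash

python3 -m crank '[[[2,2,25],0.3,60],[[3,2,50],0.3,60],[[3,2,76],0.3,60],[[3,2,76],0.3,60],[[3,2,76],0.3,60]]' 40
python3 go.py .6213 .0773 .020 89.7
python3 -m crank '[[[0,0,0],0,220],[[0,0,0],0,220],[[0,0,0],0,220],[[0,0,0],0,220],[[0,0,0],0,220],[[0,0,0],0,220]]' 40
python3 go.py .6211 .0942 .020 89.7
```

```text
time: 3.15
eef_pos: [0.6256, 0.0778, 0.0265]
tcp_rot: [0.709, 0.705, 0.001, 0.001]
contact_force: [0.5, 0.1, 0.1]
opening: 0.77
finger_force: 0.0
t 3.1 at [0.6256 0.0778 0.0265] yaw 89.7 open 0.77 F [0.5 0.1 0.1] grip 0.0 => shift [-0.5 -4.3  6.5] turn 0.0
time: 3.75
eef_pos: [0.6238, 0.0784, 0.0259]
tcp_rot: [0.708, 0.706, -0.0, -0.0]
contact_force: [-5.1, -1.0, 6.5]
opening: 0.315
finger_force: 39.2
t 3.8 at [0.6238 0.0784 0.0259] yaw 89.8 open 0.315 F [-5.1 -1.   6.5] grip 39.2 => shift [15.8 -2.8  5.9] turn 0.1
```

```bash

python3 -m crank '[[[0,0,-8],0,220],[[8,-1.5,-8],0,220],[[16,-2.5,-8],0,220],[[16,-2.5,-8],0,220],[[16,-2.5,-4],0,220],[[16,-2.5,0],0,220],[[16,-2.5,0],0,220],[[16,-2.5,0],0,220]]' 40
python3 go.py .6211 .0942 .026 89.7
```

```text
time: 4.55
eef_pos: [0.6213, 0.0947, 0.0256]
tcp_rot: [0.709, 0.706, -0.0, -0.001]
contact_force: [-4.2, 1.4, 10.1]
opening: 0.314
finger_force: 41.0
t 4.5 at [0.6213 0.0947 0.0256] yaw 89.8 open 0.314 F [-4.2  1.4 10.1] grip 41.0 => shift [-0.5 -0.2 -0.4] turn 0.1
```

```bash

python3 -m crank '[[[0,0,0],0,120],[[0,0,0],0,120],[[0,0,-30],0,120],[[0,0,-80],0,60],[[30,-10,-120],0,60],[[160,-53,-180],0,60],[[160,-53,-180],0,60],[[160,-53,-180],0,60],[[160,-53,-180],0,60],[[160,-53,-180],0,60]]' 40
python3 - <<'E'
from h import *; from fit import stand; from go import go
c=grab('wrist'); go(.568,.255,.2,90)
stand(c,(.568,.291),.048,.008,'upa crown'); stand(c,(.568,.291),.008,.006,'brim')
E
```

```text
time: 5.55
eef_pos: [0.5687, 0.2555, 0.2037]
tcp_rot: [0.708, 0.707, 0.0, 0.0]
contact_force: [-0.2, 0.3, -0.4]
opening: 0.765
finger_force: 0.0
t 5.6 at [0.5686 0.2543 0.2027] yaw 89.8 open 0.765 F [0.3 0.4 0.1] grip 0.0 => shift [ 0.7 -0.6  2.7] turn -0.2
upa crown centre [569.7 296.5] axes [26.4 26.9] medz 0.0467
brim centre [569.6 296.5] axes [64.1 64.9] medz 0.0068
```

```bash

python3 -m crank '[[[42,1,40],0,60],[[42,1,80],0,60],[[42,1,120],0,60],[[42,1,160],0,60],[[42,1,184],0,60],[[42,1,184],0,60],[[42,1,184],0,60],[[42,1,184],0,60]]' 40
python3 go.py .5697 .2965 .020 89.8
python3 -m crank '[[[0,0,0],0,220],[[0,0,0],0,220],[[0,0,0],0,220],[[0,0,0],0,220],[[0,0,0],0,220],[[0,0,-20],0,220],[[0,0,-60],0,220],[[0,0,-60],0,220]]' 40
python3 go.py .6215 .0242 .080 89.7
```

```text
time: 6.4
eef_pos: [0.5718, 0.2963, 0.0216]
tcp_rot: [0.709, 0.705, 0.001, 0.001]
contact_force: [0.2, 0.6, 0.6]
opening: 0.764
finger_force: 0.0
t 6.4 at [0.5718 0.2963 0.0216] yaw 89.7 open 0.764 F [0.2 0.6 0.6] grip 0.0 => shift [ 0.2 -2.1  1.6] turn -0.1
time: 7.2
eef_pos: [0.5734, 0.298, 0.0854]
tcp_rot: [0.708, 0.706, 0.005, 0.002]
contact_force: [0.7, 0.3, 0.5]
opening: 0.312
finger_force: 39.5
t 7.2 at [0.5734 0.298  0.0854] yaw 89.8 open 0.312 F [0.7 0.3 0.5] grip 39.5 => shift [-273.6   49.     4.9] turn 0.1
```

```bash

python3 -m crank '[[[0,0,-25],0,220],[[-50,9,-25],0,220],[[-274,49,-25],0,220],[[-274,49,-25],0,220],[[-274,49,-25],0,220],[[-274,49,-25],0,220],[[-274,49,-25],0,220],[[-274,49,-15],0,220],[[-274,49,0],0,220],[[-274,49,0],0,220]]' 40
python3 go.py .6215 .0242 .032 89.7
```

```text
time: 8.2
eef_pos: [0.6149, 0.0238, 0.0754]
tcp_rot: [0.708, 0.706, -0.002, -0.003]
contact_force: [-0.9, 0.0, -0.1]
opening: 0.311
finger_force: 39.5
t 8.2 at [0.6149 0.0238 0.0754] yaw 89.8 open 0.311 F [-0.9  0.  -0.1] grip 39.5 => shift [ 0.4  6.9 43.4] turn 0.1
```

```bash

python3 -m crank '[[[0,4,0],0,220],[[0,5,20],0,220],[[0,5,40],0,220],[[0,5,40],0,220],[[0,5,40],0,220],[[0,5,40],0,220]]' 40
python3 go.py .6215 .0242 .0265 89.7
```

```text
time: 8.8
eef_pos: [0.6234, 0.0233, 0.04]
tcp_rot: [0.708, 0.706, 0.0, 0.0]
contact_force: [0.3, -0.0, -0.5]
opening: 0.314
finger_force: 55.5
t 8.8 at [0.6234 0.0233 0.04  ] yaw 89.9 open 0.314 F [ 0.3 -0.  -0.5] grip 55.5 => shift [ 0.9 -1.9 13.5] turn 0.2
```

```bash

python3 -m crank '[[[0.5,-1.5,7],0,220],[[0.5,-1.5,14],0,220],[[0.5,-1.5,14],0,220],[[0.5,-1.5,14],0,220]]' 40
python3 go.py .6215 .0242 .0256 89.7
```

```text
time: 9.2
eef_pos: [0.6237, 0.0231, 0.038]
tcp_rot: [0.708, 0.707, -0.001, 0.0]
contact_force: [-28.2, 1.2, 52.1]
opening: 0.315
finger_force: 73.5
t 9.2 at [0.6237 0.0231 0.038 ] yaw 89.9 open 0.315 F [-28.2   1.2  52.1] grip 73.5 => shift [ 1.1 -2.1 12.4] turn 0.2
```

```bash

python3 -m crank '[[[0,0,-15],0,220],[[0,0,-40],0,220],[[0,0,-60],0,220],[[0,0,-60],0,220],[[0,0,-60],0,220]]' 40
python3 - <<'E'
from h import *
from go import go
c=grab('wrist'); s=grab('side'); go(.6215,.0242,.09,90)
a=c['frame']; b=cv2.resize(s['frame'][110:230,150:310],(400,300),interpolation=2); b=cv2.copyMakeBorder(b,0,84,0,0,0)
cv2.imwrite('pics/w2.png',np.hstack([a[:,:400],b]))
E
```

```text
time: 9.7
eef_pos: [0.6215, 0.0231, 0.0856]
tcp_rot: [0.708, 0.706, 0.0, 0.0]
contact_force: [-0.1, -0.3, -0.7]
opening: 0.311
finger_force: 55.5
t 9.8 at [0.6204 0.0232 0.0839] yaw 89.8 open 0.313 F [ 0.5 -0.6 -0.1] grip 55.5 => shift [ 1.   1.1 -6.1] turn -0.2
```

View pics/w2.png

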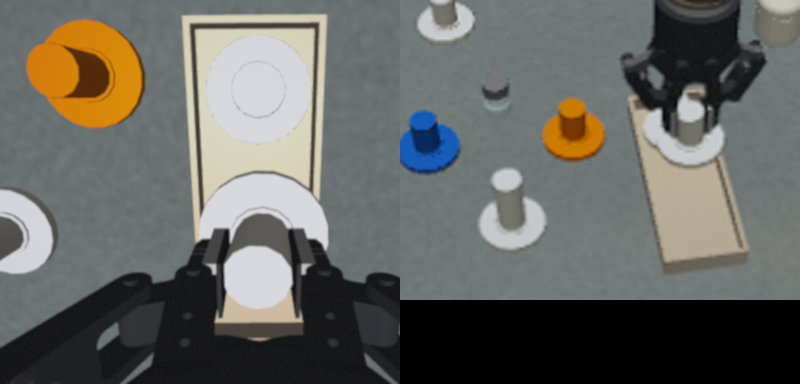

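The boxed stand is well placed at the far end, (258,90). The held stand looks upright with its brim at (264,230), possibly too far to +x or too low in the grip. I'll measure how it's held.

```bash
python3 - <<'E'
from h import *
c=pickle.load(open('wrist.pkl','rb')); p=cloud(c)
h=cv2.cvtColor(c['frame'],cv2.COLOR_BGR2HSV)
b=p[175:215,210:320].reshape(-1,3); w=(h[175:215,210:320,1].ravel()<25)&(h[175:215,210:320,2].ravel()>150)&np.isfinite(b[:,0])
b=b[w]; b=b[b[:,2]>.03]; A=np.c_[b[:,:2]-b[:,:2].mean(0),np.ones(len(b))]; print('brim n',len(b),'plane',np.linalg.lstsq(A,b[:,2],rcond=None)[0], 'range',b.min(0),b.max(0))
t=p[255:300,235:285].reshape(-1,3); print('crown top med z',np.nanmedian(t[:,2]))
# brim edge circle
z=np.median(b[:,2]); m=((abs(p[...,2]-z)<.006)&(h[...,1]<30)&(h[...,2]>130)).astype(np.uint8); m[:165]=0; m[235:]=0
cs,_=cv2.findContours(m,0,cv2.CHAIN_APPROX_NONE); k=max(cs,key=cv2.contourArea).reshape(-1,2)
top=[(u,k[k[:,0]==u,1].min()) for u in np.unique(k[:,0])]
w=onplane(c,top,z)[:,:2]*1000; A=np.c_[2*w,np.ones(len(w))]; s=np.linalg.lstsq(A,(w**2).sum(1),rcond=None)[0]; print('brim centre',s[:2],'r',np.sqrt(s[2]+s[0]**2+s[1]**2))
from fit import stand; stand(c,(.621,.094),.052,.008,'box crown');stand(c,(.621,.094),.012,.006,'box brim')
t=p[140:160,190:330]; 
E
```

```text
brim n 3607 plane [ 0.06716689 -0.03507791  0.07250314] range [0.59802526 0.03362102 0.06859657] [0.65175378 0.05459636 0.07670948]
crown top med z 0.11237029430615736
brim centre [623.85418216  22.51485998] r 32.726905802277145
box crown centre [622.1  93.8] axes [27.2 27.4] medz 0.0508
box brim centre [622.2  94. ] axes [64.6 65.2] medz 0.0108
```

The brim sits about 3 mm to +x of the TCP and is tilted 4°, so its edge landed on the +x wall. I'll shift by −3 mm and lower again.

```bash

python3 -m crank '[[[1.5,-3,0],0,220],[[1.5,-3,25],0,220],[[1.5,-3,48],0,220],[[1.5,-3,48],0,220],[[1.5,-3,48],0,220]]' 40
python3 go.py .6181 .0245 .0265 89.7
python3 -m crank '[[[0,0,5],0,220],[[0,0,10],0,220],[[0,0,10],0,220],[[0,0,10],0,220]]' 40
python3 go.py .6181 .0245 .0255 89.7
```

```text
time: 10.3
eef_pos: [0.6176, 0.0246, 0.0366]
tcp_rot: [0.708, 0.706, -0.001, -0.001]
contact_force: [0.2, -0.2, -0.5]
opening: 0.314
finger_force: 55.5
t 10.3 at [0.6176 0.0246 0.0366] yaw 89.8 open 0.314 F [ 0.2 -0.2 -0.5] grip 55.5 => shift [-0.1  0.6 10.1] turn 0.1
time: 10.7
eef_pos: [0.6186, 0.0244, 0.028]
tcp_rot: [0.708, 0.706, 0.0, 0.0]
contact_force: [-0.3, 0.6, -0.8]
opening: 0.309
finger_force: 55.5
t 10.7 at [0.6186 0.0244 0.028 ] yaw 89.8 open 0.309 F [-0.3  0.6 -0.8] grip 55.5 => shift [ 0.1 -0.5  2.5] turn 0.1
```

```bash

python3 -m crank '[[[0,0,3],0,220],[[0,0,3.5],0,220],[[0,0,3.5],0,220],[[0,0,3.5],0,120],[[0,0,3.5],0,120],[[0,0,3.5],0,120],[[-20,0,-60],0,100],[[-40,0,-150],0,60],[[-40,0,-150],0,60],[[-40,0,-150],0,60]]' 40
python3 - <<'E'
from h import *; from fit import stand; from go import go
c=grab('wrist'); go(.39,.262,.2,89.8)
for n,y in(('box',.094),('mid',.024)): stand(c,(.621,y),.052,.008,n+' crown'); stand(c,(.621,y),.012,.006,n+' brim')
E
```

```text
time: 11.7
eef_pos: [0.6224, -0.0173, 0.1862]
tcp_rot: [0.709, 0.705, 0.004, 0.006]
contact_force: [0.9, -0.4, 0.8]
opening: 0.765
finger_force: 0.0
t 11.8 at [ 0.6216 -0.017   0.1845] yaw 89.7 open 0.763 F [1.1 0.7 0.3] grip 0.0 => shift [ 277.9 -232.7  -18.7] turn -0.1
box crown centre [622.2  93.4] axes [27.4 28.2] medz 0.0507
box brim centre [622.2  93.5] axes [65.1 65.4] medz 0.0108
mid crown centre [619.8  24. ] axes [26.7 27.2] medz 0.0507
mid brim centre [619.8  23.9] axes [64.  64.9] medz 0.0108
```

```bash

python3 -m crank '[[[278,-233,-19],0,60],[[278,-233,-19],0,60],[[278,-233,-19],0,60],[[278,-233,-19],0,60],[[278,-233,-19],0,60],[[278,-233,-19],0,60],[[278,-233,-19],0,60],[[278,-233,-19],0,60],[[278,-233,-19],0,60],[[278,-233,-19],0,60]]' 40
python3 - <<'E'
from h import *; from fit import stand; from go import go
c=grab('wrist')
stand(c,(.39,.30),.048,.008,'upb crown'); x=stand(c,(.39,.30),.008,.006,'brim')
go(x[0]/1000,x[1]/1000,.02,89.8)
E
```

```text
time: 12.75
eef_pos: [0.3865, 0.2628, 0.1958]
tcp_rot: [0.708, 0.706, -0.001, 0.0]
contact_force: [0.8, -0.1, -0.2]
opening: 0.764
finger_force: 0.0
upb crown centre [389.6 303.6] axes [26.6 27. ] medz 0.0467
brim centre [389.6 303.4] axes [64.  64.7] medz 0.0068
t 12.8 at [0.387  0.2625 0.196 ] yaw 89.7 open 0.765 F [0.7 0.1 0.2] grip 0.0 => shift [ 41.1   2.5 176. ] turn -0.1
```

```bash

python3 -m crank '[[[41,2.5,40],0,60],[[41,2.5,80],0,60],[[41,2.5,120],0,60],[[41,2.5,155],0,60],[[41,2.5,176],0,60],[[41,2.5,176],0,60],[[41,2.5,176],0,60],[[41,2.5,176],0,60]]' 40
python3 go.py .3896 .3034 .020 89.8
```

```text
time: 13.6
eef_pos: [0.391, 0.3044, 0.0223]
tcp_rot: [0.709, 0.705, 0.001, 0.001]
contact_force: [1.5, 0.3, 0.7]
opening: 0.763
finger_force: 0.0
t 13.6 at [0.391  0.3044 0.0223] yaw 89.7 open 0.763 F [1.5 0.3 0.7] grip 0.0 => shift [-1.  -1.4  2.3] turn -0.1
```

```bash

python3 -m crank '[[[-1,-1,1],0,220],[[-1,-1,1],0,220],[[-1,-1,1],0,220],[[-1,-1,1],0,220],[[-1,-1,1],0,220],[[-1,-1,1],0,220],[[-1,-1,-30],0,220],[[-1,-1,-80],0,220],[[-30,20,-100],0,220],[[-30,20,-100],0,220]]' 40
python3 go.py .620 -.046 .1216 89.7
```

```text
time: 14.6
eef_pos: [0.413, 0.2739, 0.125]
tcp_rot: [0.709, 0.705, 0.004, 0.002]
contact_force: [-0.1, 0.9, -0.5]
opening: 0.313
finger_force: 39.7
t 14.6 at [0.413  0.2739 0.125 ] yaw 89.7 open 0.313 F [-0.1  0.9 -0.5] grip 39.7 => shift [-318.7  208.8    4.5] turn -0.0
```

```bash
cat > held.py <<'E'
from h import *
def held(c,zb):
    "centre of the brim of a held crown-up stand, brim top about zb; fits the visible far edge"
    p=cloud(c); h=cv2.cvtColor(c['frame'],cv2.COLOR_BGR2HSV)
    m=((abs(p[...,2]-zb)<.012)&(h[...,1]<30)&(h[...,2]>110)).astype(np.uint8); m[235:]=0
    n,l,st,_=cv2.connectedComponentsWithStats(m); i=1+np.argmax(st[1:,4]); v,u=np.nonzero(l==i)
    q=p[v,u]; A=np.c_[q[:,:2]-q[:,:2].mean(0),np.ones(len(q))]; pl=np.linalg.lstsq(A,q[:,2],rcond=None)[0]; z=np.median(q[:,2])
    top=[(x,v[u==x].min()) for x in np.unique(u)]
    w=onplane(c,top,z)[:,:2]*1000; s=np.linalg.lstsq(np.c_[2*w,np.ones(len(w))],(w**2).sum(1),rcond=None)[0]
    print('brim z',z.round(4),'tilt',pl[:2].round(3),'centre',s[:2].round(1),'r',np.sqrt(s[2]+s[0]**2+s[1]**2).round(1),'n',len(v))
E
python3 -m crank '[[[-318,209,0],0,220],[[-318,209,0],0,220],[[-318,209,0],0,220],[[-318,209,0],0,220],[[-318,209,0],0,220],[[-318,209,0],0,220],[[-318,209,0],0,220],[[-318,209,0],0,220],[[-318,209,0],0,220],[[-318,209,0],0,220]]' 40
python3 - <<'E'
from h import *; from held import held; from go import go
c=grab('wrist'); go(.62,-.046,.0366,89.7); held(c,get_state()['eef_pos'][2]-.0125)
E
```

```text
time: 15.6
eef_pos: [0.6157, -0.0443, 0.1188]
tcp_rot: [0.709, 0.705, -0.001, -0.002]
contact_force: [-0.2, -0.8, -1.2]
opening: 0.313
finger_force: 39.8
t 15.7 at [ 0.6154 -0.0435  0.119 ] yaw 89.8 open 0.317 F [-0.4 -0.1 -0.8] grip 39.8 => shift [-2.5  4.9 82.3] turn 0.1
brim z 0.1047 tilt [-0.005 -0.042] centre [616.2 -43.1] r 32.0 n 5535
```

```bash

python3 -m crank '[[[-2.5,4,30],0,220],[[-2.5,4.5,60],0,220],[[-2.5,4.5,80],0,220],[[-2.5,4.5,80],0,220],[[-2.5,4.5,80],0,220],[[-2.5,4.5,80],0,220]]' 40
python3 go.py .620 -.046 .0256 89.7
```

```text
time: 16.25
eef_pos: [0.6222, -0.0465, 0.0425]
tcp_rot: [0.708, 0.706, 0.001, 0.001]
contact_force: [0.1, 0.2, 0.1]
opening: 0.313
finger_force: 39.8
t 16.2 at [ 0.6222 -0.0465  0.0425] yaw 89.8 open 0.313 F [0.1 0.2 0.1] grip 39.8 => shift [ 0.5 -2.2 16.9] turn 0.1
```

```bash

python3 -m crank '[[[0.5,-1.5,0],0,220],[[0.5,-1.5,8],0,220],[[0.5,-1.5,14],0,220],[[0.5,-1.5,14],0,220],[[0.5,-1.5,14],0,220]]' 40
python3 go.py .620 -.046 .0255 89.7
```

```text
time: 16.75
eef_pos: [0.6193, -0.0465, 0.0261]
tcp_rot: [0.708, 0.706, -0.0, -0.0]
contact_force: [-0.9, -0.0, -0.3]
opening: 0.311
finger_force: 39.8
t 16.8 at [ 0.6193 -0.0465  0.0261] yaw 89.8 open 0.311 F [-0.9 -0.  -0.3] grip 39.8 => shift [0.5 0.7 0.6] turn 0.1
```

```bash

python3 -m crank '[[[0,0,1],0,220],[[0,0,1],0,120],[[0,0,1],0,120],[[0,0,1],0,120],[[0,0,-40],0,100],[[-40,0,-90],0,30],[[-60,0,-140],0,0],[[-60,0,-175],0,0],[[-60,0,-175],0,0],[[-60,0,-175],0,0]]' 40
python3 - <<'E'
from h import *; from fit import stand; from go import go
c=grab('wrist'); go(.437,-.29,.2,89.7)
for n,y in(('box',.094),('mid',.024),('right',-.046)): stand(c,(.621,y),.052,.008,n+' crown'); stand(c,(.621,y),.012,.006,n+' brim')
E
```

```text
time: 17.75
eef_pos: [0.6206, -0.1072, 0.2044]
tcp_rot: [0.709, 0.706, 0.001, 0.002]
contact_force: [-0.3, -0.3, -0.4]
opening: 1.002
finger_force: 0.0
t 17.8 at [ 0.6193 -0.1065  0.2018] yaw 89.8 open 1.002 F [-1.1  0.6 -1.2] grip 0.0 => shift [-184.2 -181.6    1.7] turn 0.1Traceback (most recent call last):
  File "<stdin>", line 3, in <module>
  File "fit.py", line 5, in stand
    n,l,s,_=cv2.connectedComponentsWithStats(m.astype(np.uint8)); i=1+np.argmax(s[1:,4])
                                                                      ~~~~~~~~~^^^^^^^^^
    return _wrapfunc(a, 'argmax', axis=axis, out=out, **kwds)
    return bound(*args, **kwds)
ValueError: attempt to get argmax of an empty sequence
```

Box is out of view; I'll measure mid and right from the same picture and head for stand_down_b.

```bash

python3 - <<'E'
from h import *; from fit import stand
c=pickle.load(open('wrist.pkl','rb'))
for n,y in(('mid',.024),('right',-.046)): stand(c,(.621,y),.052,.008,n+' crown'); stand(c,(.621,y),.012,.006,n+' brim')
E
python3 -m crank '[[[-184,-182,0],0,0],[[-184,-182,0],0,0],[[-184,-182,0],0,0],[[-184,-182,0],0,0],[[-184,-182,0],0,0],[[-184,-182,0],0,0],[[-184,-182,0],0,0],[[-184,-182,0],0,0]]' 40
python3 - <<'E'
from h import *; from fit import stand; from go import go
c=grab('wrist'); x=stand(c,(.437,-.264),.048,.012,'db brim'); go(x[0]/1000,x[1]/1000,.029,89.7)
E
```

```text
mid crown centre [619.7  22.6] axes [27.4 27.9] medz 0.0507
mid brim centre [619.7  23. ] axes [65.1 65.2] medz 0.0108
right crown centre [620.5 -47.4] axes [27.1 27.2] medz 0.0509
right brim centre [624.  -55.6] axes [ 77.7 104.3] medz 0.0109
time: 18.6
eef_pos: [0.4368, -0.2887, 0.2002]
tcp_rot: [0.708, 0.706, 0.0, -0.001]
contact_force: [-0.1, -0.9, -0.7]
opening: 1.0
finger_force: 0.0
db brim centre [ 437.2 -262.2] axes [64.1 65. ] medz 0.0467
t 18.6 at [ 0.4373 -0.2885  0.2006] yaw 89.9 open 1.0 F [0.2 0.5 0.1] grip 0.0 => shift [ 26.1   0.  171.7] turn 0.2
```

```bash

python3 -m crank '[[[26,0,40],0,0],[[26,0,80],0,0],[[26,0,115],0,0],[[26,0,115],0,0],[[26,0,115],0,0]]' 40
python3 go.py .4372 -.2622 .018 89.7
```

```text
time: 19.15
eef_pos: [0.4376, -0.2629, 0.0866]
tcp_rot: [0.708, 0.706, 0.0, -0.001]
contact_force: [1.4, -0.1, 0.5]
opening: 0.995
finger_force: 0.0
t 19.1 at [ 0.4376 -0.2629  0.0866] yaw 89.9 open 0.995 F [ 1.4 -0.1  0.5] grip 0.0 => shift [ 0.6 -0.3 68.6] turn 0.2
```

```bash

python3 -m crank '[[[0,0,30],0,0],[[0,0,60],0,0],[[0,0,66],0,0],[[0,0,66],0,0],[[0,0,66],0,0]]' 40
python3 go.py .4372 -.2622 .018 89.7
```

```text
time: 19.65
eef_pos: [0.4385, -0.2651, 0.023]
tcp_rot: [0.708, 0.706, 0.0, 0.002]
contact_force: [-0.3, -0.0, 0.5]
opening: 1.003
finger_force: 0.0
t 19.6 at [ 0.4385 -0.2651  0.023 ] yaw 89.8 open 1.003 F [-0.3 -0.   0.5] grip 0.0 => shift [ 2.9 -1.3  5. ] turn 0.1
```

```bash

python3 -m crank '[[[2.5,-1,5],0,0],[[2.5,-1,5],0,0],[[2.5,-1,5],0,130],[[2.5,-1,5],0,130],[[2.5,-1,5],0,130],[[2.5,-1,5],0,130],[[2.5,-1,5],0,130]]' 40
python3 go.py .4372 -.2622 .018 89.7
python3 -m crank '[[[0,0,-10],0,130],[[0,0,-40],0,130],[[0,0,-80],0,130],[[0,0,-110],0,130],[[0,0,-110],0,130],[[0,0,-110],0,130]]' 40
python3 - <<'E'
from h import *; from fit import stand; from go import go
c=grab('wrist'); go(.6205,-.0117,.128,89.7); z=get_state()['eef_pos'][2]
p=cloud(c); m=(np.hypot(p[...,0]-.4372,p[...,1]+.262)<.03)&(p[...,2]>z)&(p[...,2]<z+.06); q=p[m]; A=np.c_[q[:,:2]-q[:,:2].mean(0),np.ones(len(q))]
print('brim top rel tcp',np.median(q[:,2])-z,'tilt',np.linalg.lstsq(A,q[:,2],rcond=None)[0])
stand(c,(.437,-.262),float(np.median(q[:,2])),.012)
E
```

```text
time: 20.35
eef_pos: [0.4363, -0.2617, 0.0165]
tcp_rot: [0.708, 0.706, -0.0, 0.0]
contact_force: [-1.2, 1.5, 5.8]
opening: 0.753
finger_force: 43.7
t 20.4 at [ 0.4363 -0.2617  0.0165] yaw 89.8 open 0.753 F [-1.2  1.5  5.8] grip 43.7 => shift [-0.5  0.9 -1.5] turn 0.1
time: 20.95
eef_pos: [0.4359, -0.2614, 0.1261]
tcp_rot: [0.708, 0.706, 0.0, 0.001]
contact_force: [0.2, 0.8, -1.6]
opening: 0.753
finger_force: 44.5
t 21.0 at [ 0.4352 -0.2607  0.1246] yaw 89.8 open 0.752 F [ 0.2  1.1 -0.8] grip 44.5 => shift [249.7 184.4  -3.3] turn 0.1
brim top rel tcp 0.031576541770235944 tilt [ 0.00080491 -0.00062554  0.15621892]
 centre [ 436.7 -258.5] axes [59.5 91.8] medz 0.1562
```

```bash

python3 -m crank '[[[249,185,0],0,130],[[249,185,0],0,130],[[249,185,0],0,130],[[249,185,0],0,130],[[249,185,0],0,130],[[249,185,0],0,130],[[249,185,0],0,130],[[249,185,0],0,130],[[249,185,0],0,130]]' 40
python3 - <<'E'
from h import *; from go import go; from fit import stand
go(.6205,-.012,.0285,89.7); c=grab('wrist'); z=get_state()['eef_pos'][2]
stand(c,(.621,.094),.052,.008,'box');
p=cloud(c); m=(abs(p[...,2]-z-.0315)<.006).astype(np.uint8); m[300:]=0
cs,_=cv2.findContours(m,0,cv2.CHAIN_APPROX_NONE); k=max(cs,key=cv2.contourArea).reshape(-1,2)
top=[(u,k[k[:,0]==u,1].min()) for u in np.unique(k[:,0])]; w=onplane(c,top,z+.0315)[:,:2]*1000
w=w[w[:,1]>w[:,1].max()-25]; s=np.linalg.lstsq(np.c_[2*w,np.ones(len(w))],(w**2).sum(1),rcond=None)[0]; print('held',s[:2],np.sqrt(s[2]+s[0]**2+s[1]**2))
cv2.imwrite('pics/w3.png',c['frame'])
E
```

```text
time: 21.9
eef_pos: [0.6203, -0.0135, 0.1236]
tcp_rot: [0.708, 0.706, -0.001, -0.001]
contact_force: [0.5, -0.8, -0.6]
opening: 0.75
finger_force: 44.7
t 21.9 at [ 0.6203 -0.0135  0.1236] yaw 89.8 open 0.75 F [ 0.5 -0.8 -0.6] grip 44.7 => shift [ 1.5  0.6 95.1] turn 0.1
box centre [622.1  93.1] axes [27.4 27.7] medz 0.0507
held [620.86422281 -23.31088435] 42.07373133830201
```

View pics/w3.png

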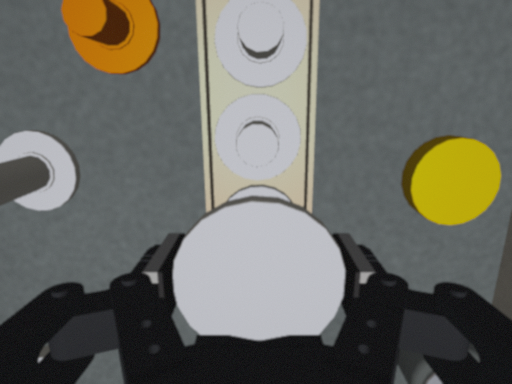

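The held disc at (260,270) is level, with the evenly spaced row below: box at (260,30), mid at (257,140), right just hidden by the disc. Lowering into the right hollow.

```bash

python3 -m crank '[[[2,0,40],0,130],[[2,0,70],0,130],[[2,0,85],0,130],[[2,0,85],0,130],[[2,0,85],0,130]]' 40
python3 go.py .6205 -.0115 .0285 89.7
```

```text
time: 22.45
eef_pos: [0.6223, -0.012, 0.0416]
tcp_rot: [0.709, 0.705, 0.0, 0.0]
contact_force: [-0.2, -0.0, -0.4]
opening: 0.756
finger_force: 44.7
t 22.4 at [ 0.6223 -0.012   0.0416] yaw 89.7 open 0.756 F [-0.2 -0.  -0.4] grip 44.7 => shift [ 0.5 -1.8 13.1] turn 0.0
```

```bash

python3 -m crank '[[[0.5,-1.5,5],0,130],[[0.5,-1.5,9],0,130],[[0.5,-1.5,11.5],0,130],[[0.5,-1.5,11.5],0,130],[[0.5,-1.5,11.5],0,130]]' 40
python3 go.py .6205 -.0115 .0285 89.7
```

```text
time: 22.95
eef_pos: [0.6204, -0.0105, 0.0293]
tcp_rot: [0.708, 0.706, 0.0, 0.0]
contact_force: [0.1, 0.6, -1.2]
opening: 0.756
finger_force: 44.7
t 22.9 at [ 0.6204 -0.0105  0.0293] yaw 89.8 open 0.756 F [ 0.1  0.6 -1.2] grip 44.7 => shift [-1.   0.1  0.8] turn 0.1
```

```bash

python3 -m crank '[[[0,0,1],0,130],[[0,0,1],0,130],[[0,0,1],0,50],[[0,0,1],0,0],[[0,0,1],0,0],[[0,0,-30],0,0],[[0,0,-80],0,0],[[-60,0,-130],0,0],[[-100,0,-170],0,0],[[-100,0,-170],0,0]]' 40
python3 - <<'E'
from h import *; from fit import stand; from go import go
c=grab('wrist'); go(.573,-.36,.2,89.7); p=cloud(c)
stand(c,(.6205,-.0115),.060,.005,'packed');
q=p[(np.hypot(p[...,0]-.6205,p[...,1]+.0115)<.028)]; q=q[q[:,2]>.03]; A=np.c_[q[:,:2]-q[:,:2].mean(0),np.ones(len(q))]; print(np.linalg.lstsq(A,q[:,2],rcond=None)[0])
E
```

```text
time: 23.95
eef_pos: [0.6208, -0.1126, 0.2027]
tcp_rot: [0.709, 0.706, 0.001, 0.002]
contact_force: [0.8, 0.5, 0.8]
opening: 0.997
finger_force: 0.0
t 24.0 at [ 0.6227 -0.1167  0.2071] yaw 89.6 open 0.999 F [ 1.2 -2.8  3.5] grip 0.0 => shift [-243.6  -48.2    8.2] turn -0.1
packed centre [621.3 -12. ] axes [65.1 65.4] medz 0.0588
[ 0.00048735 -0.00345673  0.05881467]
```

```bash

python3 -m crank '[[[-244,-48,5],0,0],[[-244,-48,5],0,0],[[-244,-48,5],0,0],[[-244,-48,5],0,0],[[-244,-48,5],0,0],[[-244,-48,5],0,0],[[-244,-48,5],0,0],[[-244,-48,5],0,0]]' 40
python3 - <<'E'
from h import *; from fit import stand; from go import go
c=grab('wrist'); x=stand(c,(.573,-.333),.048,.012,'da brim'); go(x[0]/1000,x[1]/1000,.018,89.7)
cv2.imwrite('pics/w4.png',c['frame'])
p=cloud(c); x=np.array(x)/1000; m=(p[...,2]>.01)&(p[...,2]<.1)&(np.hypot(p[...,0]-x[0],p[...,1]-x[1])>.037); m[260:]=0
q=p[m]; d=np.hypot(q[:,0]-x[0],q[:,1]-x[1]); a=np.degrees(np.arctan2(q[:,1]-x[1],q[:,0]-x[0]))
for lo in range(-180,180,30):
    s=(a>=lo)&(a<lo+30); print(lo,s.sum(),d[s].min().round(3) if s.sum() else '')
E
```

```text
time: 24.8
eef_pos: [0.5712, -0.3532, 0.1938]
tcp_rot: [0.708, 0.706, 0.0, -0.0]
contact_force: [0.5, 0.3, 0.4]
opening: 0.995
finger_force: 0.0
da brim centre [ 576.2 -330. ] axes [64.2 65.2] medz 0.0467
t 24.9 at [ 0.5715 -0.3528  0.194 ] yaw 89.9 open 0.997 F [ 1.8 -0.5 -0.5] grip 0.0 => shift [ 22.7   4.7 176. ] turn 0.2
-180 1373 0.149
-150 952 0.116
-120 162 0.11
-90 254 0.119
-60 1100 0.127
-30 483 0.099
0 3723 0.08
30 411 0.105
60 0 
90 0 
120 0 
150 0
```

View pics/w4.png

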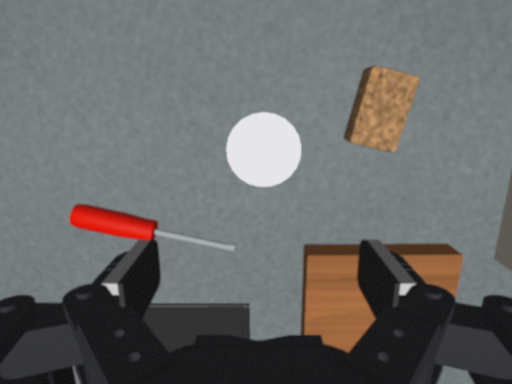

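The disc is at (264,149) and the cork block at (380,110), at least 80 mm from its centre. The fingers reach 57 mm, so I keep this yaw.

```bash

python3 -m crank '[[[23,4.5,40],0,0],[[23,4.5,80],0,0],[[23,4.5,115],0,0],[[23,4.5,155],0,0],[[23,4.5,170],0,0],[[23,4.5,170],0,0],[[23,4.5,170],0,0],[[23,4.5,170],0,0]]' 40
python3 go.py .5762 -.3300 .017 89.7
```

```text
time: 25.65
eef_pos: [0.5775, -0.3325, 0.0273]
tcp_rot: [0.708, 0.706, 0.0, 0.003]
contact_force: [-0.3, 0.7, -0.3]
opening: 1.001
finger_force: 0.0
t 25.6 at [ 0.5775 -0.3325  0.0273] yaw 89.8 open 1.001 F [-0.3  0.7 -0.3] grip 0.0 => shift [ 2.5 -1.4 10.3] turn 0.1
```

```bash

python3 -m crank '[[[2,-1,8],0,0],[[2,-1,8],0,0],[[2,-1,8],0,0]]' 40
python3 go.py .5762 -.3300 .017 89.7
python3 -m crank '[[[0,0,0],0,130],[[0,0,0],0,130],[[0,0,0],0,130],[[0,0,0],0,130],[[0,0,0],0,130]]' 40
python3 go.py .5762 -.3300 .017 89.7
python3 -m crank '[[[0,0,-10],0,130],[[0,0,-40],0,130],[[0,0,-80],0,130],[[0,0,-110],0,130],[[0,0,-110],0,130],[[0,0,-110],0,130]]' 40
python3 go.py .621 .0585 .13 89.7
```

```text
time: 25.95
eef_pos: [0.5745, -0.3294, 0.0164]
tcp_rot: [0.708, 0.706, 0.0, 0.0]
contact_force: [0.3, 0.2, -0.4]
opening: 0.997
finger_force: 0.0
t 25.9 at [ 0.5745 -0.3294  0.0164] yaw 89.8 open 0.997 F [ 0.3  0.2 -0.4] grip 0.0 => shift [-0.6  1.7 -0.6] turn 0.1
time: 26.45
eef_pos: [0.5751, -0.3298, 0.0168]
tcp_rot: [0.708, 0.706, 0.0, 0.001]
contact_force: [-1.0, -1.0, 3.4]
opening: 0.757
finger_force: 44.3
t 26.4 at [ 0.5751 -0.3298  0.0168] yaw 89.8 open 0.757 F [-1.  -1.   3.4] grip 44.3 => shift [-0.2  1.1 -0.2] turn 0.1
time: 27.05
eef_pos: [0.5746, -0.3293, 0.1267]
tcp_rot: [0.708, 0.706, 0.0, 0.0]
contact_force: [-0.1, 0.5, -1.4]
opening: 0.751
finger_force: 44.4
t 27.1 at [ 0.5746 -0.3293  0.1267] yaw 89.8 open 0.751 F [-0.1  0.5 -1.4] grip 44.4 => shift [388.   44.9  -3.5] turn 0.1
```

```bash

python3 -m crank '[[[388,45,-4],0,130],[[388,45,-4],0,130],[[388,45,-4],0,130],[[388,45,-4],0,130],[[388,45,-4],0,130],[[388,45,-4],0,130],[[388,45,-4],0,130],[[388,45,-4],0,130],[[388,45,-4],0,130],[[388,45,-4],0,130]]' 40
python3 go.py .6205 .0583 .0288 89.7
```

```text
time: 28.05
eef_pos: [0.6195, 0.0593, 0.1276]
tcp_rot: [0.708, 0.707, -0.002, -0.002]
contact_force: [-0.6, -0.3, -1.1]
opening: 0.755
finger_force: 44.4
t 28.1 at [0.6195 0.0593 0.1276] yaw 89.9 open 0.755 F [-0.6 -0.3 -1.1] grip 44.4 => shift [-1.   1.5 98.8] turn 0.2
```

```bash

python3 -m crank '[[[1,0,40],0,130],[[1,0,70],0,130],[[1,0,85],0,130],[[1,0,85],0,130],[[1,0,85],0,130],[[1,0,85],0,130]]' 40
python3 go.py .6205 .0583 .0288 89.7
```

```text
time: 28.65
eef_pos: [0.6227, 0.0588, 0.0472]
tcp_rot: [0.709, 0.706, 0.001, 0.001]
contact_force: [0.0, 0.4, 1.2]
opening: 0.751
finger_force: 44.4
t 28.6 at [0.6227 0.0588 0.0472] yaw 89.7 open 0.751 F [0.  0.4 1.2] grip 44.4 => shift [-0.5 -2.3 18.4] turn 0.0
```

```bash

python3 -m crank '[[[-0.5,-2,8],0,130],[[-0.5,-2,14],0,130],[[-0.5,-2,16],0,130],[[-0.5,-2,16],0,130],[[-0.5,-2,16],0,130]]' 40
python3 go.py .6205 .0583 .0288 89.7
```

```text
time: 29.15
eef_pos: [0.6192, 0.059, 0.0291]
tcp_rot: [0.708, 0.706, 0.0, 0.0]
contact_force: [-0.3, 0.4, -1.2]
opening: 0.757
finger_force: 44.5
t 29.1 at [0.6192 0.059  0.0291] yaw 89.8 open 0.757 F [-0.3  0.4 -1.2] grip 44.5 => shift [-0.7  1.3  0.3] turn 0.1
```

```bash

python3 -m crank '[[[0,1,0.8],0,130],[[0,1,0.8],0,130],[[0,1,0.8],0,50],[[0,1,0.8],0,0],[[0,1,0.8],0,0],[[0,1,-30],0,0],[[0,0,-80],0,0],[[-40,0,-130],0,0],[[-100,0,-180],0,0],[[-100,0,-200],0,0]]' 40
python3 -m crank '[[[0,0,-20],0,0],[[0,0,-20],0,0],[[0,0,-20],0,0]]'
python3 - <<'E'
from h import *; from fit import stand
c=grab('wrist'); p=cloud(c)
for x,y in((.621,.0583),(.621,-.012)):
    stand(c,(x,y),.060,.005,'packed')
    q=p[(np.hypot(p[...,0]-x,p[...,1]-y)<.028)]; q=q[q[:,2]>.03]; A=np.c_[q[:,:2]-q[:,:2].mean(0),np.ones(len(q))]; print(np.linalg.lstsq(A,q[:,2],rcond=None)[0])
s=grab('side')['frame']
b=cv2.resize(s[80:240,120:340],(528,384),interpolation=2)
cv2.imwrite('pics/end.png',np.hstack([b,c['frame'][:,140:400]]))
E
```

```text
time: 30.15
eef_pos: [0.6179, -0.0384, 0.2236]
tcp_rot: [0.708, 0.706, -0.001, -0.001]
contact_force: [0.8, -1.4, -0.3]
opening: 0.997
finger_force: 0.0
time: 30.45
eef_pos: [0.6184, -0.0369, 0.2425]
tcp_rot: [0.708, 0.706, -0.0, -0.0]
contact_force: [0.2, 0.1, -0.7]
opening: 0.999
finger_force: 0.0
packed centre [621.1  57.7] axes [65.  65.7] medz 0.0588
[ 0.00032696 -0.00344528  0.0588283 ]
packed centre [621.3 -11.3] axes [64.1 64.9] medz 0.0587
[ 0.21808295 -6.76474933  0.2804752 ]
```

View pics/end.png

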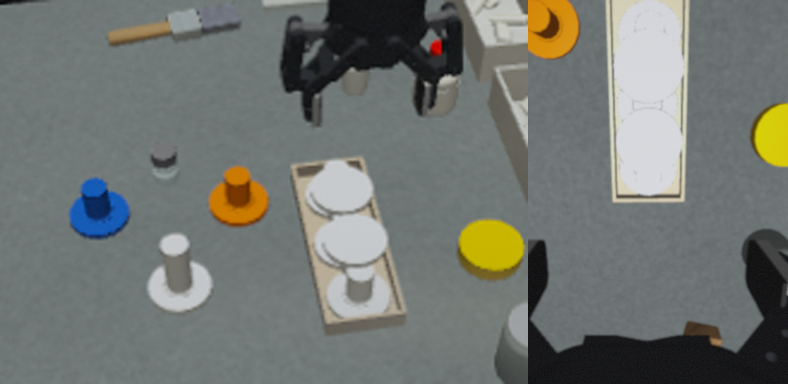

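Both crown-down stands sit level at the same height in the hollows, side view (340,188) and (351,240). The tall stand at (178,270), the blue and orange look-alikes and the other bystanders in view look undisturbed. Handing in.

```bash
python3 -c "
from plant import ctrl; print(ctrl.sign_off())"
```

```text
the job is handed in; nothing more can be done
None
```

I packed the tray and handed it in at about 30 s: three stands brim down in an evenly spaced row, two crown down and level in the hollows; one brim caught the tray wall on the way in (about 59 N at the wrist), and I lifted it clear and reset it.

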